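Put the microscope objectives away in their fitted tray

ROBOT

A 7-joint arm with a two-finger parallel gripper is mounted at the origin on the work surface. World frame = base frame: x ahead of the robot, y to its left, z up, the work surface at z = 0. Lengths are in m, angles in rad, forces in N, time in s.
With the tool pointing down it reaches from about 0.425 to 0.825 m from the base axis. Payload 3.6 kg.
Tool frame: the origin (TCP) lies at the very end of the fingers, on their centre line; the grasp point (between the pads) lies 19 mm behind it; z points along the fingers, y is the direction in which the jaws open and shut (so a half turn about z gives the same grasp; the last joint's range is limited). The gripper opens to 93 mm and grips with 3 to 60 N. Pads are 15 mm wide; open, the fingers measure 128 mm over their backs; the gripper's body (75 mm by 188 mm) begins 65 mm behind the grasp point.
Start: joints at [-1.141, 0.615, -0.013, 1.423, 0.008, 1.103, -0.04], TCP at [0.286, 0.584, 0.219] pointing down, gripper open.
Joint ranges: [-3.12, 3.12], [-0.3, 2.06], [-1.34, 1.32], [0.26, 2.42], [-1.36, 4.5], [0.01, 1.98], [-2.84, 2.84]. Speed limits (rad/s): [2.79, 2.79, 3.14, 3.14, 3.14, 3.14, 3.14].

INTERFACE

Orientations are given as a 3x3 rotation matrix whose columns are the frame's x, y, z axes.
In Python, from station import telemetry, imaging, env gives the robot as it stands. The module is installed in compiled form; this text tells all that it offers.
- The arm moves only by the tool carry_out, never from a script. Its argument "moves" is a list of rows, each a list of 4 numbers: the shift along the world's x, y, z in mm, then the turn about the world's z in rad. In form: [[x, y, z, yaw], ...]. A call has 1 to 10 rows; each row is the pose to reach, as a shift and turn from the pose measured when the call began; what a row does not reach only later rows make up. A row lasts 1/10 s, in which the tool goes at most 50 mm and 8.59 degrees, less where a joint would pass 70% of its speed; a pose out of reach is approached as far as the arm can. A call with a gripper value outside its range is refused whole. "grip" is the finger opening in mm, from 0 to 93, set as the call begins (left out, the last holds). The fingers move at their own pace and stop on an object; "grip_force" is the grip in N (left out, the last holds). Time passes only in rows, so rows that repeat a pose let the fingers close. It gives the time, the measured TCP pose, the force and the opening at its end, in the units of the state.
- telemetry.observe(): the state, without advancing time (a new reading comes with each control period).
- imaging.snapshot(name): name is "scene" or "top"; returns a dict with "pixels" (480x640x3 uint8, red, green, blue), "z_map" (480x640 float32, m along the optical axis (not along the pixel's ray), 0 where there is no reading), "fovy" (degrees; the focal length in pixels is half the picture's height over the tangent of half this angle, whatever the lens; pixels are square), "cx", "cy" (the principal point, pixels), "world_to_cam" (4x4, takes a point from world to camera coordinates). Camera axes: x right, y down, z forward; pixel columns grow to the right and rows downward; lengths in m; the calibration is good to about 2 mm. A picture is of the moment at which its call begins.
- env.sign_off(): hands the job in, once; it reports no verdict.
The state is a dict: "time_s": time; "qpos": joint angles; "joint_velocities": joint speeds; "tau": joint torques, N m; "eef_pos": TCP position; "tool_rot": TCP orientation; "contact_force": force on the tool from outside, world axes, zero at the start; "ft_torque": the same for the moment, N m; "gripper_width": finger opening in m.
Only numpy, scipy, OpenCV 4.12 (cv2) and the standard library are available. Lean on these libraries where they do the work, as an engineer would, in place of code of your own. Each camera call takes 0.05 s, during which the arm holds its last target.

TASK

Put the four microscope objectives scattered on the desk away in the storage tray, each standing upright on its mounting thread, lens up, on the floor of the recess made for its size: the slimmest objective in the narrowest recess, and so on up to the widest objective in the widest recess. Set them down gently, do not drop them. Leave the two eyepieces, which widen to a rubber eyecup with a broad lens instead of narrowing to a small one, standing where they are.

Things in the scene. Friction and masses are not known exactly. Their poses are not given: they have to be found in the camera images.
- objective_slim_center (a point): the slimmest and tallest loose microscope objective: a satin metal round barrel 24 mm in diameter with dark rings, 62 mm tall over all, standing on its 20 mm brass mounting thread (5 mm high). The straight barrel runs from 5 mm to 46 mm above its underside; above that it narrows to a small nose with a small front lens on top. This point is on its axis, half-way up (31 mm above its underside); z is its axis, towards the nose.
- objective_medium_center (a point): the second slimmest loose microscope objective: a satin metal round barrel 31 mm in diameter with dark rings, 58 mm tall over all, standing on its 25 mm brass mounting thread (5 mm high). The straight barrel runs from 5 mm to 42 mm above its underside; above that it narrows to a small nose with a small front lens on top. This point is on its axis, half-way up (29 mm above its underside); z is its axis, towards the nose.
- objective_wide_center (a point): the second widest loose microscope objective: a satin metal round barrel 39 mm in diameter with dark rings, 54 mm tall over all, standing on its 32 mm brass mounting thread (5 mm high). The straight barrel runs from 5 mm to 38 mm above its underside; above that it narrows to a small nose with a small front lens on top. This point is on its axis, half-way up (27 mm above its underside); z is its axis, towards the nose.
- objective_widest_center (a point): the widest and shortest loose microscope objective: a satin metal round barrel 48 mm in diameter with dark rings, 50 mm tall over all, standing on its 40 mm brass mounting thread (5 mm high). The straight barrel runs from 5 mm to 34 mm above its underside; above that it narrows to a small nose with a small front lens on top. This point is on its axis, half-way up (25 mm above its underside); z is its axis, towards the nose.
- recess_slim (a point): the tray's round recess for the 24 mm objective: 42 mm in diameter, 8 mm deep, in a fixed grey insert block 92 by 77 mm. Four such blocks lie side by side in any order, 78 mm apart, in one fixed aluminium tray (108 by 328 mm, rim level with the blocks, about 19 mm above the desk). This point is the centre of the recess floor, 11 mm above the desk; y runs along the row of blocks, x across it, z up.
- recess_medium (a point): the tray's round recess for the 31 mm objective: 49 mm in diameter, 8 mm deep, in a fixed grey insert block 92 by 77 mm. Four such blocks lie side by side in any order, 78 mm apart, in one fixed aluminium tray (108 by 328 mm, rim level with the blocks, about 19 mm above the desk). This point is the centre of the recess floor, 11 mm above the desk; y runs along the row of blocks, x across it, z up.
- recess_wide (a point): the tray's round recess for the 39 mm objective: 57 mm in diameter, 8 mm deep, in a fixed grey insert block 92 by 77 mm. Four such blocks lie side by side in any order, 78 mm apart, in one fixed aluminium tray (108 by 328 mm, rim level with the blocks, about 19 mm above the desk). This point is the centre of the recess floor, 11 mm above the desk; y runs along the row of blocks, x across it, z up.
- recess_widest (a point): the tray's round recess for the 48 mm objective: 66 mm in diameter, 8 mm deep, in a fixed grey insert block 92 by 77 mm. Four such blocks lie side by side in any order, 78 mm apart, in one fixed aluminium tray (108 by 328 mm, rim level with the blocks, about 19 mm above the desk). This point is the centre of the recess floor, 11 mm above the desk; y runs along the row of blocks, x across it, z up.
- eyepiece_1_center (a point): one of a pair of identical loose eyepieces, to be left alone: satin metal tube 30 mm in diameter below (24 mm high), then a 38 mm metal body with a dark ring, widening at the top to a black rubber eyecup 44 mm wide with one broad lens; 54 mm tall, standing on its tube, eyecup up. This point is on its axis, half-way up (27 mm above its underside); z is its axis, towards the eyecup.
- eyepiece_2_center (a point): one of a pair of identical loose eyepieces, to be left alone: satin metal tube 30 mm in diameter below (24 mm high), then a 38 mm metal body with a dark ring, widening at the top to a black rubber eyecup 44 mm wide with one broad lens; 54 mm tall, standing on its tube, eyecup up. This point is on its axis, half-way up (27 mm above its underside); z is its axis, towards the eyecup.

How it is judged:
At the end, for the whole second after the job is handed in: Each of the four objectives stands upright (within 0.1 rad) and at rest on the floor of its own recess (base within 4 mm of the recess floor, axis within 13 mm of the recess centre), let go; both eyepieces stand upright within 20 mm of where they began (horizontal distance between objective_slim_center and recess_slim below 0.013 m and z of objective_slim_center in the frame of recess_slim between 0.027 and 0.035 m and angle between each of objective_slim_center, objective_medium_center, objective_wide_center, objective_widest_center, eyepiece_1_center, eyepiece_2_center's own z axis and vertical below 0.1 rad and linear speed of each of objective_slim, objective_medium, objective_wide, objective_widest below 0.01 m/s and angular speed of each of objective_slim, objective_medium, objective_wide, objective_widest below 0.1 rad/s and horizontal distance between objective_medium_center and recess_medium below 0.013 m and z of objective_medium_center in the frame of recess_medium between 0.025 and 0.033 m and horizontal distance between objective_wide_center and recess_wide below 0.013 m and z of objective_wide_center in the frame of recess_wide between 0.023 and 0.031 m and horizontal distance between objective_widest_center and recess_widest below 0.013 m and z of objective_widest_center in the frame of recess_widest between 0.021 and 0.029 m and distance of each of eyepiece_1_center, eyepiece_2_center from where it was at the start of the episode below 0.02 m); the robot touches nothing.
It fails at once if an objective is dropped or thrown (it moves faster than 0.6 m/s, as after a fall of about 18 mm, with no finger on it) ((linear speed of objective_slim above 0.6 m/s and contact force between objective_slim and the fingers below 0.05 N) or (linear speed of objective_medium above 0.6 m/s and contact force between objective_medium and the fingers below 0.05 N) or (linear speed of objective_wide above 0.6 m/s and contact force between objective_wide and the fingers below 0.05 N) or (linear speed of objective_widest above 0.6 m/s and contact force between objective_widest and the fingers below 0.05 N)).
It fails at once if an eyepiece is pushed or lifted more than 20 mm from its place, or tipped over ((distance of eyepiece_1_center from where it was at the start of the episode above 0.02 m or angle between eyepiece_1_center's own z axis and vertical above 0.5 rad) or (distance of eyepiece_2_center from where it was at the start of the episode above 0.02 m or angle between eyepiece_2_center's own z axis and vertical above 0.5 rad)).
It also fails if it takes over 106 s, if anything falls off the work surface, if the arm or the gripper's body presses on something with over 40 N, if the wrist force passes 120 N, or if a joint passes its speed limit or range.

## Working session

There is one attempt and no reset: what is moved stays moved. The work goes in short steps, Python scripts to look and compute and a tool call to move; the robot and the scene stay as the last step left them, time stands still between calls to the robot, and variables do not carry over. Pictures are saved under pics/ and viewed, and the job is handed in when it is done.

Besides the shell and the picture viewer there is one more tool, called after "Request:" as name(argument=value, ...) on one line, values as JSON. carry_out: Moves the arm, as the interface text tells. Its arguments: {"type":"object","properties":{"moves":{"type":"array","items":{"type":"array","items":{"type":"number"}}},"grip":{"type":"number"},"grip_force":{"type":"number"}},"required":["moves"]}

```bash
mkdir -p pics
cat > h.py <<'E'
import numpy as np, cv2
from station import telemetry, imaging, env
def snap(n):
    s=imaging.snapshot(n); return s
def save(s,f): cv2.imwrite('pics/'+f,cv2.cvtColor(s['pixels'],cv2.COLOR_RGB2BGR))
def cloud(s):
    f=240/np.tan(np.radians(s['fovy'])/2); z=s['z_map']; v,u=np.mgrid[0:480,0:640]
    P=np.stack([(u-s['cx'])/f*z,(v-s['cy'])/f*z,z],-1)
    T=np.linalg.inv(s['world_to_cam']); return P@T[:3,:3].T+T[:3,3]
E
python3 - <<'E'
from h import *
for n in('top','scene'):
    s=snap(n); save(s,n+'0.png'); np.savez(n+'0.npz',**s)
    print(n,s['fovy'],s['cx'],s['cy'],s['world_to_cam'].round(3).tolist(),(s['z_map']>0).mean())
o=telemetry.observe(); print(o['time_s'],o['eef_pos'],o['tool_rot'],o['contact_force'],o['gripper_width'])
E
```

```text
top 45.84469271431205 316.6889373038325 232.92476806049132 [[-0.001, -1.0, 0.001, 0.002], [-0.998, 0.0, -0.064, 0.572], [0.064, -0.001, -0.998, 1.083], [0.0, 0.0, 0.0, 1.0]] 0.9961165364583333
scene 47.87483437162874 313.07283782264864 234.7298055576314 [[0.243, 0.97, 0.018, -0.119], [0.522, -0.115, -0.845, -0.22], [-0.817, 0.215, -0.535, 1.499], [0.0, 0.0, 0.0, 1.0]] 0.9958528645833333
0.1 [0.28580423 0.58302625 0.21760721] [[-8.97941428e-01  4.40113913e-01 -9.66830549e-04]
 [ 4.40114974e-01  8.97939058e-01 -2.06357759e-03]
 [-4.00542978e-05 -2.27848841e-03 -9.99997403e-01]] [ 0.07404505 -1.03617378  0.617531  ] 0.09292902048501689
```

View pics/top0.png

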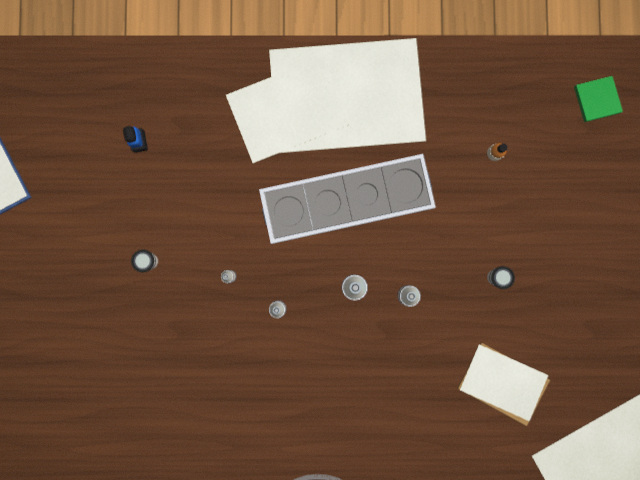

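View pics/scene0.png

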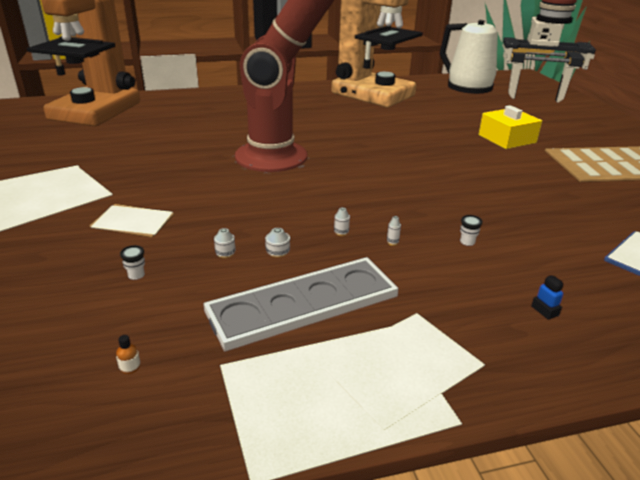

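```bash
cat > m.py <<'E'
from h import *
from scipy.optimize import least_squares
def measure(s,boxes):
    C=cloud(s); out={}
    for k,(u,v,r) in boxes.items():
        P=C[v-r:v+r,u-r:u+r].reshape(-1,3); z=P[:,2]
        Q=P[(z>0.02)&(z<0.075)].astype(np.float32)
        (c,rad)=cv2.minEnclosingCircle(Q[:,:2].copy())
        T=P[z>z.max()-0.004]
        out[k]=(np.array(c)*1e3,rad*2e3,z.max()*1e3,T[:,:2].mean(0)*1e3,len(Q))
    return out
E
python3 - <<'E'
from m import *
s=dict(np.load('top0.npz'))
B=dict(slim=(228,277,14),med=(277,310,15),widest=(355,288,20),wide=(410,296,18),e1=(143,261,20),e2=(503,277,20))
for k,o in measure(s,B).items(): print(k,[np.round(x,1) for x in o])
C=cloud(s)
print('table z',np.median(C[330:400,100:400,2]))
# tray
hsv=cv2.cvtColor(s['pixels'],cv2.COLOR_RGB2HSV)
m=((hsv[...,1]<60)&(C[...,2]>0.006)&(C[...,2]<0.03)).astype(np.uint8); m[:150]=0;m[250:]=0;m[:,:255]=0;m[:,440:]=0
m=cv2.morphologyEx(m,cv2.MORPH_OPEN,np.ones((3,3)))
pts=C[m>0]; print('tray z',np.percentile(pts[:,2],[5,25,50,75,95])*1e3)
r=cv2.minAreaRect((pts[:,:2]*1e3).astype(np.float32)); print(r)
R=cv2.boxPoints(r); 
e=R[1]-R[0]; e2=R[2]-R[1]; d=e if np.linalg.norm(e)>np.linalg.norm(e2) else e2; d/=np.linalg.norm(d)
if d[1]<0:d=-d
print('dir',d, np.arctan2(d[1],d[0]))
floor=((C[...,2]<0.0145)&(m>0)).astype(np.uint8)
for k in(-1.5,-.5,.5,1.5):
    c=np.array(r[0])+d*78*k
    q=pts[(np.linalg.norm(pts[:,:2]*1e3-c,axis=1)<37)]
    f=q[q[:,2]<0.0150]; 
    print(k,c,len(f),len(q),f[:,:2].mean(0)*1e3 if len(f) else 0, 2*np.sqrt(len(f)/len(q))*37, cv2.minEnclosingCircle((f[:,:2]*1e3).astype(np.float32)) if len(f) else 0)
E
```

```text
slim [array([490. , 171.2]), np.float64(24.5), np.float64(1117.7), array([501.4,   3.1]), np.int64(147)]
med [array([427.5,  77.3]), np.float64(31.5), np.float64(1117.7), array([501.4,   3.1]), np.int64(225)]
widest [array([469. , -69.7]), np.float64(48.1), np.float64(1117.7), array([501.4,   3.1]), np.int64(505)]
wide [array([ 452.8, -174.1]), np.float64(39.3), np.float64(1117.7), array([501.4,   3.1]), np.int64(352)]
e1 [array([519.5, 328.7]), np.float64(44.1), np.float64(1117.7), array([501.4,   3.1]), np.int64(459)]
e2 [array([ 487.6, -346.4]), np.float64(44.9), np.float64(1117.7), array([501.4,   3.1]), np.int64(466)]
table z 0.0007569888634633148
tray z [ 9.83975819 14.40737228 18.4790254  20.3953045  22.68171834]
((642.3496704101562, -57.31803894042969), (110.48267364501953, 334.0867004394531), 12.33294677734375)
dir [-0.21359208  0.9769229 ] 1.7860469
-1.5 [ 667.33994484 -171.61802673] 821 1125 [ 667.47882482 -172.05848123] 63.21600359965118 ((668.8325805664062, -170.46827697753906), 35.02033233642578)
-0.5 [650.67976189 -95.4180336 ] 329 1121 [650.64270513 -95.286087  ] 40.089151319573226 ((651.2427368164062, -90.4951400756836), 25.71516227722168)
0.5 [634.01957893 -19.21804428] 458 1124 [633.58930109 -19.06200038] 47.2368907043676 ((634.7456665039062, -21.637475967407227), 34.489803314208984)
1.5 [617.35939598  56.98194885] 594 1126 [616.8163122   57.69969961] 53.747187955686314 ((613.65087890625, 58.37745666503906), 31.981143951416016)
```

Request:
carry_out(moves=[[15, -30, 0, -0.08], [35, -70, 0, -0.18], [55, -110, 0, -0.28], [75, -150, 0, -0.38], [95, -190, 0, -0.48], [115, -230, 0, -0.58], [135, -270, -20, -0.68], [155, -310, -40, -0.78], [175, -350, -60, -0.88], [190, -385, -80, -0.9]], grip=70, grip_force=25)

```text
time_s: 1.1
eef_pos: [0.4767, 0.1956, 0.1369]
tool_rot: [[-0.21, 0.978, -0.001], [0.978, 0.21, -0.001], [-0.001, -0.002, -1.0]]
contact_force: [1.5, 0.4, -0.8]
gripper_width: 0.0702
```

Request:
carry_out(moves=[[13, -24, 0, 0], [13, -24, 0, 0], [13, -24, -30, 0], [13, -24, -60, 0], [13, -24, -85, 0], [13, -24, -105, 0], [13, -24, -116, 0], [13, -24, -121, 0], [13, -24, -121, 0]])

```text
time_s: 2.0
eef_pos: [0.4896, 0.1721, 0.0158]
tool_rot: [[-0.211, 0.978, -0.002], [0.978, 0.211, -0.001], [-0.001, -0.002, -1.0]]
contact_force: [-0.0, 0.2, -0.5]
gripper_width: 0.0701
```

Run:
```python
from h import *
s=snap('scene'); cv2.imwrite('pics/s1.png',cv2.resize(s['pixels'][120:320,200:500,::-1],None,fx=2.5,fy=2.5))
```

```text
(no output)
```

View pics/s1.png

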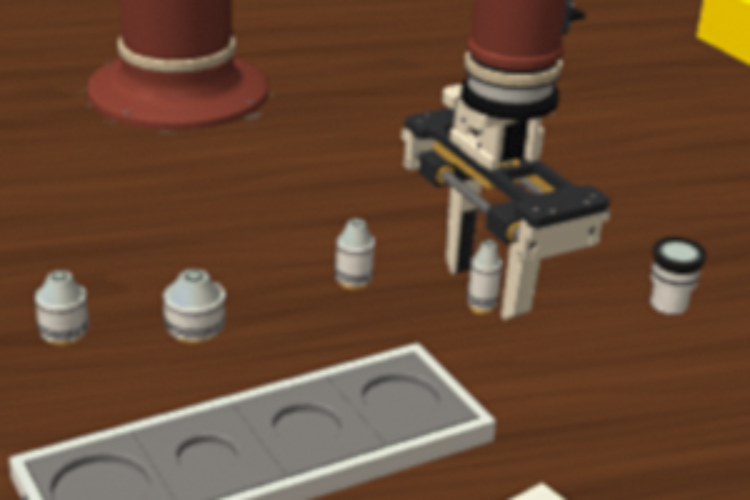

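The slim objective (crop pixel ~485,275) sits between the two fingers. I'm closing now.

Request:
carry_out(moves=[[0, 0, 0, 0], [0, 0, 0, 0], [0, 0, 0, 0], [0, 0, 0, 0], [0, 0, 0, 0], [0, 0, 0, 0], [0, 0, 0, 0], [0, 0, 0, 0]], grip=18)

```text
time_s: 2.85
eef_pos: [0.4896, 0.172, 0.0163]
tool_rot: [[-0.21, 0.978, -0.002], [0.978, 0.21, -0.001], [-0.001, -0.002, -1.0]]
contact_force: [-2.1, -0.2, 1.7]
gripper_width: 0.0237
```

Request:
carry_out(moves=[[0, 0, 5, 0], [0, 0, 15, 0], [0, 0, 30, 0], [0, 0, 50, 0], [0, 0, 75, 0], [0, 0, 100, 0], [0, 0, 105, 0], [0, 0, 105, 0]])

```text
time_s: 3.65
eef_pos: [0.4902, 0.1722, 0.1222]
tool_rot: [[-0.211, 0.978, 0.001], [0.978, 0.211, -0.0], [-0.0, 0.001, -1.0]]
contact_force: [-0.1, 0.3, -1.1]
gripper_width: 0.0237
```

Request:
carry_out(moves=[[12, -20, 0, 0], [30, -50, 0, 0], [51, -85, 0, 0], [72, -120, 0, 0], [93, -155, 0, 0], [114, -190, 0, 0], [132, -220, 0, 0], [148, -247, 0, 0], [157, -262, 0, 0], [160, -268, 0, 0]])

```text
time_s: 4.65
eef_pos: [0.6495, -0.0987, 0.12]
tool_rot: [[-0.207, 0.978, -0.002], [0.978, 0.207, -0.001], [-0.001, -0.002, -1.0]]
contact_force: [0.2, 0.5, -1.2]
gripper_width: 0.0237
```

Run:
```python
from h import *
s=snap('scene'); cv2.imwrite('pics/s2.png',cv2.resize(s['pixels'][120:360,150:450,::-1],None,fx=2.5,fy=2.5))
print(telemetry.observe()['eef_pos'])
```

```text
[ 0.64957852 -0.09839554  0.12026906]
```

View pics/s2.png

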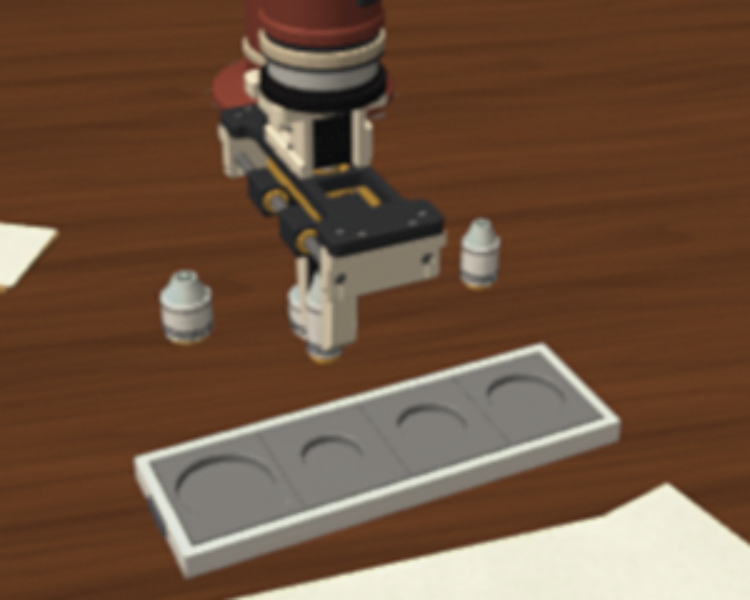

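The slim objective hangs upright between the fingers (crop ~325,320), above the second recess. I'm correcting 3 mm and lowering.

Request:
carry_out(moves=[[1, 3, 0, 0], [1, 3, -20, 0], [1, 3, -45, 0], [1, 3, -65, 0], [1, 3, -80, 0], [1, 3, -88, 0], [1, 3, -91, 0], [1, 3, -92, 0], [1, 3, -92.5, 0], [1, 3, -92.5, 0]])

```text
time_s: 5.7
eef_pos: [0.6512, -0.0956, 0.0286]
tool_rot: [[-0.207, 0.978, -0.0], [0.978, 0.207, -0.001], [-0.001, -0.001, -1.0]]
contact_force: [-0.0, -0.1, -1.0]
gripper_width: 0.0237
```

Request:
carry_out(moves=[[0, 0, -1, 0], [0, 0, -1.5, 0], [0, 0, -2, 0], [0, 0, -2, 0]])

```text
time_s: 6.1
eef_pos: [0.6515, -0.0957, 0.0273]
tool_rot: [[-0.207, 0.978, 0.001], [0.978, 0.207, -0.002], [-0.002, 0.0, -1.0]]
contact_force: [-0.7, -0.2, 3.3]
gripper_width: 0.0235
```

Contact felt. Releasing, then rising.

Request:
carry_out(moves=[[0, 0, 0, 0], [0, 0, 0, 0], [0, 0, 0, 0], [0, 0, 0, 0], [0, 0, 0, 0], [0, 0, 0, 0]], grip=60)

```text
time_s: 6.7
eef_pos: [0.6514, -0.0956, 0.0272]
tool_rot: [[-0.207, 0.978, 0.0], [0.978, 0.207, -0.002], [-0.002, 0.0, -1.0]]
contact_force: [0.5, 0.5, 0.9]
gripper_width: 0.0597
```

Request:
carry_out(moves=[[0, 0, 10, 0], [0, 0, 30, 0], [0, 0, 60, 0], [0, 0, 90, 0], [-20, 20, 100, 0], [-50, 40, 100, 0], [-85, 65, 100, 0], [-120, 90, 100, 0], [-155, 115, 100, 0], [-185, 140, 100, 0]], grip=75)

```text
time_s: 7.7
eef_pos: [0.4648, 0.0452, 0.1281]
tool_rot: [[-0.207, 0.978, 0.001], [0.978, 0.207, -0.001], [-0.001, 0.001, -1.0]]
contact_force: [0.1, 0.9, -0.0]
gripper_width: 0.0753
```

Request:
carry_out(moves=[[-20, 18, 0, 0], [-37, 32, 0, 0], [-37, 32, 0, 0], [-37, 32, -30, 0], [-37, 32, -60, 0], [-37, 32, -85, 0], [-37, 32, -102, 0], [-37, 32, -111, 0], [-37, 32, -113, 0], [-37, 32, -113, 0]])

```text
time_s: 8.7
eef_pos: [0.4287, 0.0769, 0.0154]
tool_rot: [[-0.206, 0.978, 0.002], [0.978, 0.206, -0.001], [-0.001, 0.002, -1.0]]
contact_force: [0.1, 0.1, 0.1]
gripper_width: 0.075
```

Run:
```python
from h import *
s=snap('scene'); cv2.imwrite('pics/s3.png',cv2.resize(s['pixels'][120:360,180:480,::-1],None,fx=2.5,fy=2.5))
print(telemetry.observe()['eef_pos'])
```

```text
[0.42868442 0.07701546 0.0157092 ]
```

View pics/s3.png

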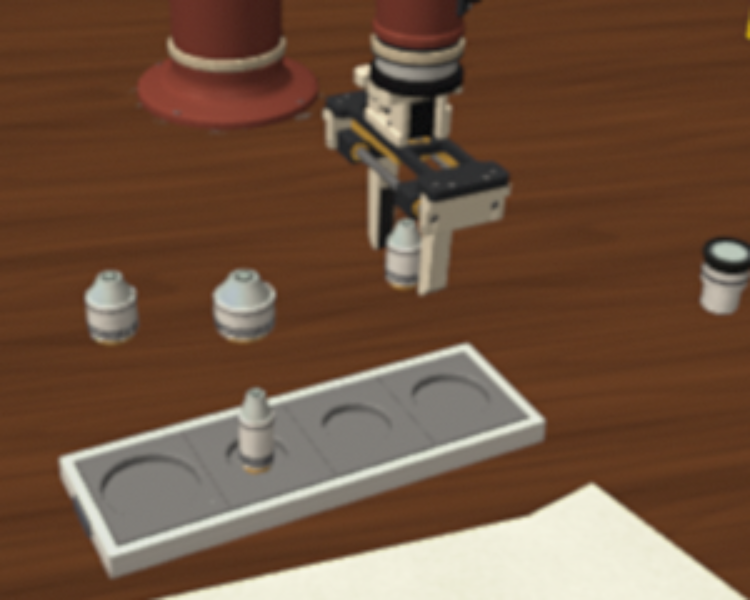

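The slim objective stands upright in its recess (crop ~257,430), and the medium (402,255) is between the fingers. Gripping.

Request:
carry_out(moves=[[0, 0, -1, 0], [0, 0, -1, 0], [0, 0, -1, 0], [0, 0, -1, 0], [0, 0, -1, 0], [0, 0, -1, 0], [0, 0, -1, 0], [0, 0, -1, 0]], grip=25)

```text
time_s: 9.55
eef_pos: [0.4279, 0.0769, 0.0147]
tool_rot: [[-0.207, 0.978, 0.001], [0.978, 0.207, -0.001], [-0.001, 0.001, -1.0]]
contact_force: [-1.3, -0.1, 1.3]
gripper_width: 0.0305
```

Request:
carry_out(moves=[[0, 0, 5, 0], [0, 0, 15, 0], [0, 0, 30, 0], [0, 0, 50, 0], [0, 0, 75, 0], [0, 0, 100, 0], [0, 0, 105, 0], [0, 0, 105, 0]])

```text
time_s: 10.35
eef_pos: [0.4285, 0.0772, 0.1206]
tool_rot: [[-0.207, 0.978, 0.004], [0.978, 0.207, -0.0], [-0.001, 0.004, -1.0]]
contact_force: [-0.6, 0.6, 0.1]
gripper_width: 0.0303
```

Request:
carry_out(moves=[[15, -7, 0, 0], [40, -19, 0, 0], [68, -32, 0, 0], [96, -45, 0, 0], [124, -58, 0, 0], [150, -70, 0, 0], [175, -82, 0, 0], [193, -90, 0, 0], [203, -95, 0, 0], [205, -96, 0, 0]])

```text
time_s: 11.35
eef_pos: [0.6335, -0.02, 0.1182]
tool_rot: [[-0.205, 0.979, 0.001], [0.979, 0.205, -0.001], [-0.001, 0.001, -1.0]]
contact_force: [-0.6, 0.4, -1.0]
gripper_width: 0.0307
```

Run:
```python
from h import *
print(telemetry.observe()['eef_pos'])
```

```text
[ 0.63351221 -0.02000603  0.11821042]
```

Request:
carry_out(moves=[[0, 1, 0, 0], [0, 1, -20, 0], [0, 1, -45, 0], [0, 1, -65, 0], [0, 1, -80, 0], [0, 1, -87, 0], [0, 1, -90, 0], [0, 1, -91, 0], [0, 1, -92, 0], [0, 1, -92, 0]])

```text
time_s: 12.35
eef_pos: [0.634, -0.019, 0.0269]
tool_rot: [[-0.205, 0.979, 0.003], [0.979, 0.205, -0.001], [-0.001, 0.003, -1.0]]
contact_force: [0.1, -0.5, -0.3]
gripper_width: 0.0305
```

Request:
carry_out(moves=[[0, 0, -1, 0], [0, 0, -1.5, 0], [0, 0, -2, 0], [0, 0, -2, 0]])

```text
time_s: 12.75
eef_pos: [0.6344, -0.0191, 0.0258]
tool_rot: [[-0.205, 0.979, 0.004], [0.979, 0.205, -0.001], [-0.001, 0.003, -1.0]]
contact_force: [-0.5, -0.1, 3.9]
gripper_width: 0.0306
```

Request:
carry_out(moves=[[0, 0, 0, 0], [0, 0, 0, 0], [0, 0, 0, 0], [0, 0, 0, 0], [0, 0, 0, 0], [0, 0, 0, 0]], grip=65)

```text
time_s: 13.35
eef_pos: [0.6343, -0.0191, 0.0257]
tool_rot: [[-0.205, 0.979, 0.003], [0.979, 0.205, -0.001], [-0.001, 0.003, -1.0]]
contact_force: [-0.6, 0.3, 0.3]
gripper_width: 0.0648
```

Request:
carry_out(moves=[[0, 0, 10, 0], [0, 0, 30, 0], [0, 0, 60, 0], [0, 0, 90, 0], [-20, -6, 100, 0], [-50, -16, 100, 0], [-85, -27, 100, 0], [-120, -37, 100, 0], [-150, -46, 100, 0], [-165, -50, 100, 0]], grip=85)

```text
time_s: 14.35
eef_pos: [0.4664, -0.0702, 0.1265]
tool_rot: [[-0.203, 0.979, 0.002], [0.979, 0.203, -0.001], [-0.001, 0.002, -1.0]]
contact_force: [-0.5, -0.2, -0.2]
gripper_width: 0.0849
```

Run:
```python
from h import *
print(telemetry.observe()['eef_pos'])
```

```text
[ 0.46637751 -0.07020008  0.12646981]
```

Request:
carry_out(moves=[[2.5, 0.5, 0, 0], [2.5, 0.5, -25, 0], [2.5, 0.5, -55, 0], [2.5, 0.5, -80, 0], [2.5, 0.5, -100, 0], [2.5, 0.5, -110, 0], [2.5, 0.5, -113, 0], [2.5, 0.5, -113.5, 0], [2.5, 0.5, -113.5, 0]])

```text
time_s: 15.25
eef_pos: [0.4698, -0.0698, 0.0137]
tool_rot: [[-0.203, 0.979, 0.004], [0.979, 0.203, -0.001], [-0.002, 0.004, -1.0]]
contact_force: [0.5, 0.4, -0.1]
gripper_width: 0.0851
```

Run:
```python
from h import *
s=snap('scene'); cv2.imwrite('pics/s4.png',cv2.resize(s['pixels'][120:360,150:450,::-1],None,fx=2.5,fy=2.5))
print(telemetry.observe()['eef_pos'])
```

```text
[ 0.46976483 -0.06977037  0.01382443]
```

View pics/s4.png

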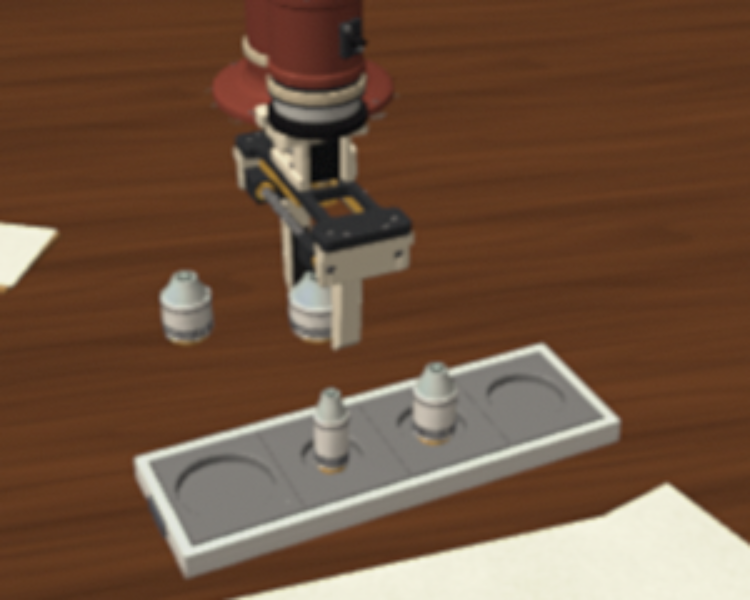

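Slim (330,430) and medium (435,405) stand in their recesses, and the widest (315,310) is between the fingers. Gripping it, a bit harder.

Request:
carry_out(moves=[[-0.5, 0, -0.5, 0], [-0.5, 0, -0.5, 0], [-0.5, 0, -0.5, 0], [-0.5, 0, -0.5, 0], [-0.5, 0, -0.5, 0], [-0.5, 0, -0.5, 0], [-0.5, 0, -0.5, 0]], grip=42, grip_force=40)

```text
time_s: 16.0
eef_pos: [0.4683, -0.0698, 0.0133]
tool_rot: [[-0.203, 0.979, 0.002], [0.979, 0.203, -0.001], [-0.001, 0.002, -1.0]]
contact_force: [-2.1, 0.1, 2.7]
gripper_width: 0.0473
```

Request:
carry_out(moves=[[0, 0, 5, 0], [0, 0, 15, 0], [0, 0, 30, 0], [0, 0, 50, 0], [0, 0, 75, 0], [0, 0, 100, 0], [0, 0, 105, 0], [0, 0, 105, 0]])

```text
time_s: 16.8
eef_pos: [0.4689, -0.0697, 0.1191]
tool_rot: [[-0.203, 0.979, 0.005], [0.979, 0.203, -0.001], [-0.002, 0.005, -1.0]]
contact_force: [0.5, 0.5, -3.2]
gripper_width: 0.0474
```

Request:
carry_out(moves=[[15, -8, 0, 0], [40, -20, 0, 0], [68, -35, 0, 0], [96, -49, 0, 0], [122, -63, 0, 0], [148, -76, 0, 0], [170, -88, 0, 0], [187, -96, 0, 0], [196, -101, 0, 0], [198, -102, 0, 0]])

```text
time_s: 17.8
eef_pos: [0.6665, -0.1722, 0.1162]
tool_rot: [[-0.203, 0.979, 0.001], [0.979, 0.203, -0.0], [-0.001, 0.001, -1.0]]
contact_force: [-0.1, -0.3, -2.6]
gripper_width: 0.0471
```

Run:
```python
from h import *
print(telemetry.observe()['eef_pos'])
s=snap('scene'); cv2.imwrite('pics/s5.png',cv2.resize(s['pixels'][120:360,150:450,::-1],None,fx=2.5,fy=2.5))
```

```text
[ 0.66645192 -0.17221229  0.1161891 ]
```

View pics/s5.png

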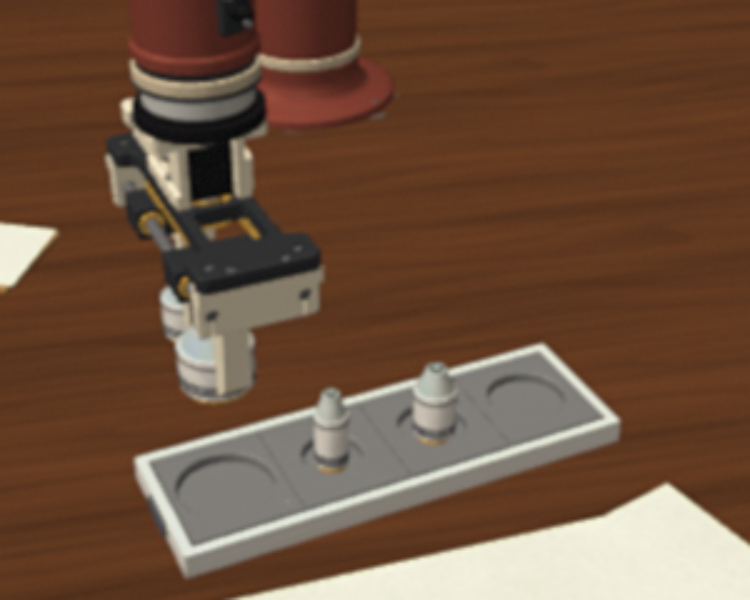

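The widest (215,365) hangs upright over the leftmost recess. Lowering.

Request:
carry_out(moves=[[1, 0, 0, 0], [1, 0, -20, 0], [1, 0, -45, 0], [1, 0, -65, 0], [1, 0, -79, 0], [1, 0, -86, 0], [1, 0, -89, 0], [1, 0, -90.5, 0], [1, 0, -91, 0], [1, 0, -91, 0]])

```text
time_s: 18.85
eef_pos: [0.6677, -0.172, 0.0264]
tool_rot: [[-0.203, 0.979, 0.003], [0.979, 0.203, -0.001], [-0.001, 0.003, -1.0]]
contact_force: [-0.6, -0.4, -2.1]
gripper_width: 0.0471
```

Request:
carry_out(moves=[[0, 0, -1, 0], [0, 0, -2, 0], [0, 0, -2.5, 0], [0, 0, -2.5, 0]])

```text
time_s: 19.25
eef_pos: [0.668, -0.1721, 0.0245]
tool_rot: [[-0.203, 0.979, 0.004], [0.979, 0.203, -0.001], [-0.001, 0.003, -1.0]]
contact_force: [-0.0, -0.1, 0.9]
gripper_width: 0.0474
```

Request:
carry_out(moves=[[0, 0, -0.5, 0], [0, 0, -0.5, 0], [0, 0, -0.5, 0], [0, 0, -0.5, 0], [0, 0, -0.5, 0], [0, 0, -0.5, 0]], grip=80)

```text
time_s: 19.85
eef_pos: [0.668, -0.1721, 0.0239]
tool_rot: [[-0.203, 0.979, 0.004], [0.979, 0.203, -0.001], [-0.001, 0.003, -1.0]]
contact_force: [1.0, 0.5, -0.4]
gripper_width: 0.08
```

Request:
carry_out(moves=[[0, 0, 10, 0], [0, 0, 30, 0], [0, 0, 60, 0], [0, 0, 90, 0], [-30, 0, 100, 0], [-70, 0, 100, 0], [-115, 0, 100, 0], [-160, 0, 100, 0], [-200, -2, 100, 0], [-215, -2, 100, 0]])

```text
time_s: 20.85
eef_pos: [0.4485, -0.1746, 0.1248]
tool_rot: [[-0.2, 0.98, 0.001], [0.98, 0.2, -0.0], [-0.0, 0.001, -1.0]]
contact_force: [0.3, -0.0, -0.2]
gripper_width: 0.0801
```

Run:
```python
from h import *
print(telemetry.observe()['eef_pos'])
```

```text
[ 0.44845852 -0.17461879  0.12480256]
```

Request:
carry_out(moves=[[4, 0.5, 0, 0], [4, 0.5, -25, 0], [4, 0.5, -55, 0], [4, 0.5, -80, 0], [4, 0.5, -100, 0], [4, 0.5, -109, 0], [4, 0.5, -112, 0], [4, 0.5, -112, 0], [4, 0.5, -112, 0]])

```text
time_s: 21.75
eef_pos: [0.4535, -0.1744, 0.0136]
tool_rot: [[-0.2, 0.98, 0.003], [0.98, 0.2, -0.001], [-0.002, 0.003, -1.0]]
contact_force: [-0.6, 0.0, -0.2]
gripper_width: 0.0803
```

Run:
```python
from h import *
s=snap('scene'); cv2.imwrite('pics/s6.png',cv2.resize(s['pixels'][120:360,150:450,::-1],None,fx=2.5,fy=2.5))
print(telemetry.observe()['eef_pos'])
```

```text
[ 0.4533632  -0.17437531  0.01370871]
```

View pics/s6.png

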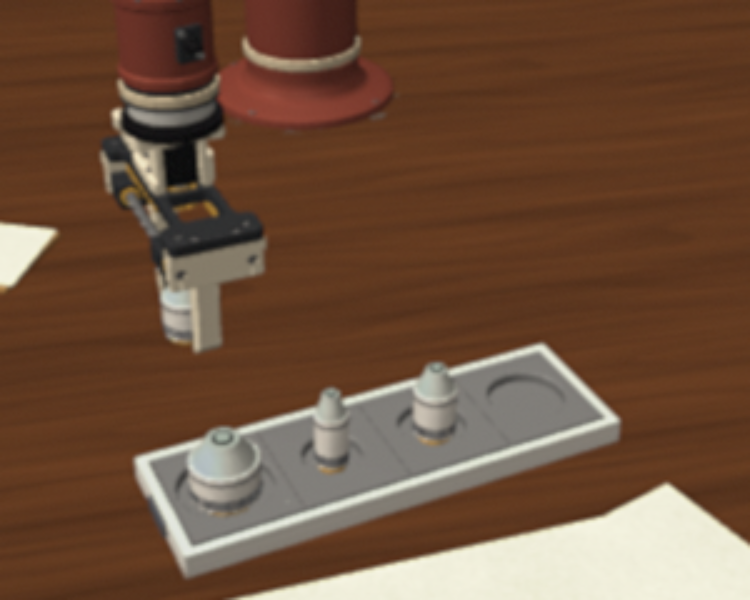

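Widest (225,470), slim and medium stand in place, and the wide (178,315) is between the fingers.

Request:
carry_out(moves=[[0, 0, 0, 0], [0, 0, 0, 0], [0, 0, 0, 0], [0, 0, 0, 0], [0, 0, 0, 0], [0, 0, 0, 0], [0, 0, 0, 0]], grip=33, grip_force=35)

```text
time_s: 22.5
eef_pos: [0.4526, -0.1744, 0.0137]
tool_rot: [[-0.2, 0.98, 0.002], [0.98, 0.2, -0.001], [-0.001, 0.001, -1.0]]
contact_force: [-1.7, 0.2, 2.1]
gripper_width: 0.0389
```

Request:
carry_out(moves=[[0, 0, 5, 0], [0, 0, 15, 0], [0, 0, 30, 0], [0, 0, 50, 0], [0, 0, 75, 0], [0, 0, 100, 0], [0, 0, 112, 0], [0, 0, 112, 0]])

```text
time_s: 23.3
eef_pos: [0.4541, -0.1748, 0.128]
tool_rot: [[-0.2, 0.98, 0.007], [0.98, 0.2, -0.002], [-0.003, 0.006, -1.0]]
contact_force: [1.1, -0.7, -2.9]
gripper_width: 0.0381
```

Request:
carry_out(moves=[[10, 15, 0, 0], [28, 40, 0, 0], [49, 70, 0, 0], [72, 102, 0, 0], [95, 134, 0, 0], [116, 165, 0, 0], [135, 192, 0, 0], [151, 214, 0, 0], [161, 229, 0, 0], [163, 232, 0, 0]])

```text
time_s: 24.3
eef_pos: [0.6172, 0.0608, 0.1266]
tool_rot: [[-0.204, 0.979, 0.005], [0.979, 0.204, -0.0], [-0.001, 0.005, -1.0]]
contact_force: [-0.4, -0.1, -2.3]
gripper_width: 0.0384
```

Run:
```python
from h import *
print(telemetry.observe()['eef_pos'])
s=snap('scene'); cv2.imwrite('pics/s7.png',cv2.resize(s['pixels'][120:360,180:480,::-1],None,fx=2.5,fy=2.5))
```

```text
[0.61718913 0.06084761 0.12659257]
```

View pics/s7.png

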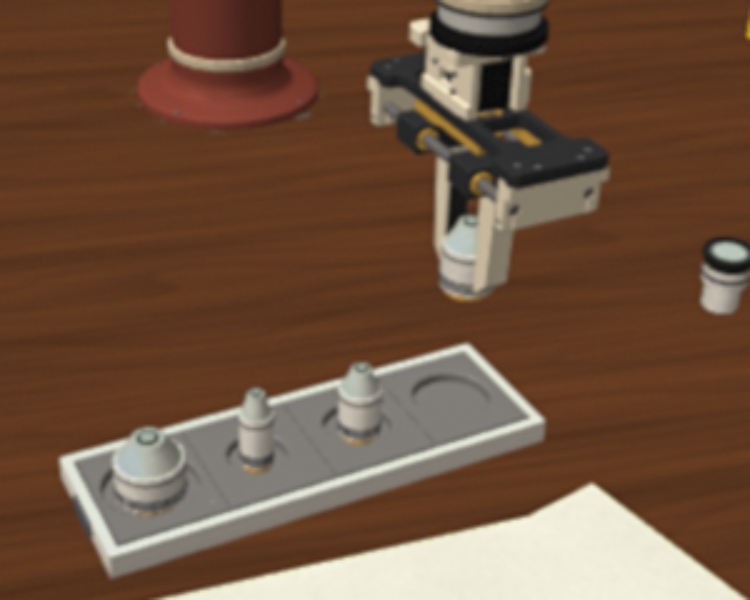

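The wide (465,260) hangs upright over the last recess. I'm correcting 3.5 mm in y and lowering.

Request:
carry_out(moves=[[0, -3.5, 0, 0], [0, -3.5, -25, 0], [0, -3.5, -50, 0], [0, -3.5, -72, 0], [0, -3.5, -88, 0], [0, -3.5, -96, 0], [0, -3.5, -99, 0], [0, -3.5, -100.5, 0], [0, -3.5, -101, 0], [0, -3.5, -101, 0]])

```text
time_s: 25.35
eef_pos: [0.6173, 0.0558, 0.0265]
tool_rot: [[-0.203, 0.979, 0.006], [0.979, 0.203, -0.001], [-0.003, 0.006, -1.0]]
contact_force: [0.6, 0.0, -1.7]
gripper_width: 0.0383
```

Request:
carry_out(moves=[[0, 0, -1, 0], [0, 0, -2, 0], [0, 0, -2.5, 0], [0, 0, -2.5, 0]])

```text
time_s: 25.75
eef_pos: [0.6177, 0.0558, 0.0248]
tool_rot: [[-0.203, 0.979, 0.007], [0.979, 0.203, -0.001], [-0.003, 0.007, -1.0]]
contact_force: [-0.5, 0.0, 3.5]
gripper_width: 0.0385
```

Request:
carry_out(moves=[[0, 0, 0, 0], [0, 0, 0, 0], [0, 0, 0, 0], [0, 0, 0, 0], [0, 0, 0, 0], [0, 0, 0, 0]], grip=75)

```text
time_s: 26.35
eef_pos: [0.6177, 0.0558, 0.0247]
tool_rot: [[-0.203, 0.979, 0.007], [0.979, 0.203, -0.001], [-0.003, 0.007, -1.0]]
contact_force: [-0.1, 0.6, 0.4]
gripper_width: 0.0746
```

Request:
carry_out(moves=[[0, 0, 10, 0], [0, 0, 30, 0], [0, 0, 60, 0], [0, 0, 95, 0], [0, 0, 130, 0], [-30, 30, 150, 0], [-60, 60, 150, 0], [-90, 95, 150, 0], [-110, 130, 150, 0], [-120, 160, 150, 0]])

```text
time_s: 27.35
eef_pos: [0.4954, 0.218, 0.1757]
tool_rot: [[-0.205, 0.979, 0.007], [0.979, 0.205, 0.0], [-0.001, 0.006, -1.0]]
contact_force: [0.8, 0.8, -1.0]
gripper_width: 0.075
```

Request:
carry_out(moves=[[-20, 30, 30, 0], [-40, 60, 50, 0], [-50, 90, 50, 0], [-60, 120, 50, 0], [-70, 150, 50, 0], [-70, 150, 50, 0], [-70, 150, 50, 0]])

```text
time_s: 28.05
eef_pos: [0.4251, 0.3682, 0.2261]
tool_rot: [[-0.206, 0.978, 0.007], [0.978, 0.206, 0.0], [-0.001, 0.007, -1.0]]
contact_force: [-0.5, 0.2, -0.0]
gripper_width: 0.0753
```

Run:
```python
from m import *
s=snap('top'); save(s,'top9.png')
C=cloud(s)
B=dict(slim=(651,-95.4,.0),med=(634,-19,0),widest=(667,-172,0),wide=(617,57,0),e1=(519.5,328.7,0),e2=(487.6,-346.4,0))
for k,(x,y,_) in B.items():
    P=C.reshape(-1,3); P=P[(np.hypot(P[:,0]*1e3-x,P[:,1]*1e3-y)<34)&(P[:,2]<.1)]
    Q=P[P[:,2]>.032].astype(np.float32)
    T=P[P[:,2]>P[:,2].max()-.004]
    print(k,np.round(np.array(cv2.minEnclosingCircle((Q[:,:2]*1e3).copy())[0])-[x,y],1),np.round(P[:,2].max()*1e3,1),np.round(T[:,:2].mean(0)*1e3-[x,y],1))
s=snap('scene'); save(s,'scene9.png')
```

```text
slim [ 1.7 -0.6] 78.5 [ 0.9 -0.3]
med [1.6 1. ] 76.7 [-0.5  0.8]
widest [2.2 0.7] 65.8 [1.7 1.6]
wide [ 2.  -0.7] 71.4 [2.2 0.2]
e1 [-0.1 -0.6] 60.6 [-1.1 -5.4]
e2 [0.3 0.2] 58.8 [1.6 2.2]
```

View pics/top9.png

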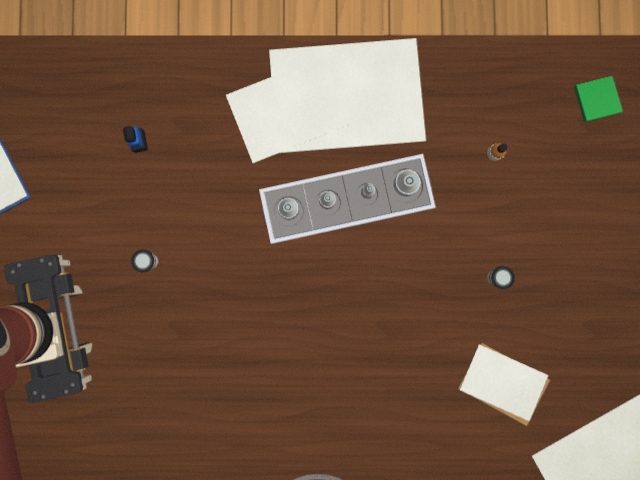

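View pics/scene9.png

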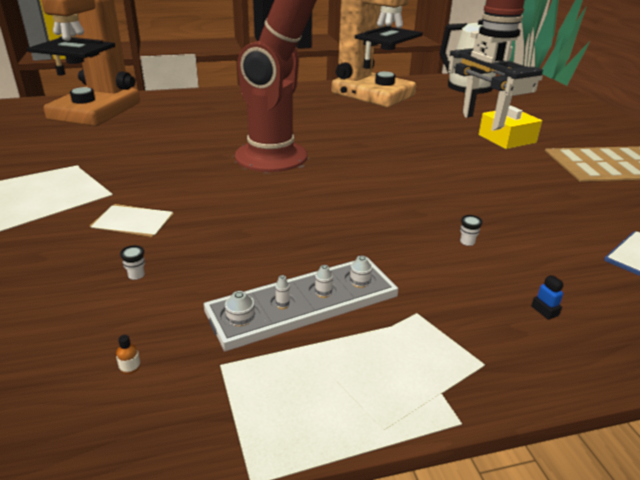

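All four objectives stand in their recesses (top view x≈289, 328, 369 and 409), both eyepieces are unmoved, and the arm is clear. Handing in.

Run:
```python
from h import *
o=telemetry.observe(); print(o['time_s'],np.abs(o['joint_velocities']).max())
print(env.sign_off())
```

```text
28.15 0.013626605061441012
the job is handed in; nothing more can be done
None
```

I put all four objectives away, each standing upright in the recess for its size, and handed the job in at about 28 s of the 106 s allowed. I found them in the top camera's depth image and gripped each on its barrel. I lowered each until the wrist force showed contact with the recess floor, and only then let go.

- **Position in the recesses:** the last top view puts each objective within about 2.5 mm of its recess centre, against the 13 mm allowed.
- **Upright:** both camera views show all four standing upright. I judged this by eye and did not measure the tilt.
- **Eyepieces:** neither moved. Both read within 0.6 mm of their first position.
- **Arm:** it was parked clear of everything, with the gripper open.
- **Disagreement:** the highest depth points on the objectives read about 5 to 8 mm above the expected tops, and the eyepieces standing on the desk also read about 5 to 7 mm high. I put this down to depth noise, because the gripper height at contact matched the recess floors to within about 1 mm.

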